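# Surface-thermometer check of the coffee warmer's plate

### The arm

A 6-joint arm with a two-finger parallel gripper is mounted at the origin on the work surface. World frame = base frame: x ahead of the robot, y to its left, z up, the work surface at z = 0. Lengths are in m, angles in rad, forces in N, time in s.
With the tool pointing down it reaches from about 0.325 to 0.925 m from the base axis. Payload 3.1 kg.
Tool frame: the origin (TCP) lies midway between the tips of the shut fingers; the grasp point (between the pads) lies 19 mm behind it; z points along the fingers, y is the line along which they close (so a half turn about z gives the same grasp; the last joint's range is limited). The gripper opens to 85 mm and grips with 20 to 120 N. Pads are 22 mm wide; open, the fingers measure 114 mm over their backs; the gripper's body (76 mm by 85 mm) begins 54 mm behind the grasp point. The pads swing forward as they close: fully open they stand 13 mm farther back than shut.
Start: joints at [-1.27, 0.217, 1.613, -0, 1.311, -0.112], TCP at [0.251, -0.573, 0.231] pointing down, gripper open.
Joint ranges: [-2.75, 2.75], [-0.78, 2.1], [0.31, 2.55], [-1.13, 4.27], [0.13, 2.63], [-2.58, 2.58]. Speed limits (rad/s): [2.79, 2.79, 3.14, 3.14, 3.14, 3.14].

### API

Orientations are given as a unit quaternion [w, x, y, z].
In Python, from rig import env gives the robot as it stands.
- The arm moves only by the shell command python3 -m inch 'ROWS' [FORCE]. ROWS is JSON, one flat list of numbers, 7 for each row, row after row: the turn, a rotation vector about the tool's x, y, z in rad, then the shift along the tool's x, y, z in mm, then the opening in per cent of the stroke, from 0 (shut) to 100 (fully open). In form: [rx, ry, rz, x, y, z, grip, rx, ry, rz, x, y, z, grip, ...]. A call has 1 to 10 rows; each row shifts and turns the commanded pose from where the row before left it, along the tool's axes as they then stand; what a row does not reach is not made up. A row lasts 1/8 s, in which the tool goes at most 62.5 mm and 10.7 degrees, less where a joint would pass 70% of its speed; a pose out of reach is approached as far as the arm can. A call with a gripper value outside its range is refused whole. The fingers move at their own pace and stop on an object; FORCE is the grip in N (left out, the last holds). Time passes only in rows, so rows that do not move let the fingers close. It gives the time, the measured TCP pose, the force, the opening and the grip force at its end, in the units of the state.
- env.observe(): the state, without advancing time (a new reading comes with each control period).
- env.camera(name): name is "scene" or "top" or "wrist"; returns a dict with "frame" (480x640x3 uint8, red, green, blue), "depth" (480x640 float32, m along the optical axis (not along the pixel's ray), 0 where there is no reading), "camera_matrix" (3x3 intrinsics, pixels), "k1" (the pictures are not rectified: a ray, as slopes to the right and down, at radius r is drawn at 1 + k1 r^2 times it, then the intrinsics apply), "R" (3x3) and "t" (3): a world point X has camera coordinates R X + t; the wrist camera has in their place "mount" (4x4, takes a point from camera to tool coordinates, whose origin is the TCP and whose axes are the flange's). Camera axes: x right, y down, z forward; pixel columns grow to the right and rows downward; lengths in m; the calibration is good to about 2 mm. A picture is of the moment at which its call begins: read the wrist's pose just before it.
- env.sign_off(): hands the job in; it is judged then, once.
The state is a dict: "time": time; "joints": joint angles; "joint_vel": joint speeds; "tau": joint torques, N m; "tool_pos": TCP position; "orientation": TCP orientation; "force": force on the tool from outside, world axes, zero at the start; "ft_torque": the same for the moment, N m; "width": finger opening in m; "finger_force": force on a finger pad.
Only numpy, scipy, OpenCV 4.12 (cv2) and the standard library are available. Lean on these libraries where they do the work, as an engineer would, in place of code of your own. Each camera call takes 0.05 s, during which the arm holds its last target. There are 200 camera calls.

### The job

The marked plate of the coffee warmer is due for its check: clear the long spoon off it and stand the spoon end-down in the steel utensil pot, then take the orange surface thermometer out of its dock and hold it upright on the plate with its copper foot inside the white ring mark, pressed gently so that the sprung foot is pushed about half way in. Finish while still holding the thermometer there, steady; keep the pot upright and leave the other things on the counter where they are.

Things in the scene. Friction and masses are not known exactly. Their poses are not given: they have to be found in the camera images.
- warmer: Fixed steel twin decanter warmer, two round black plates 132 mm across, flat level tops 68 mm above the counter. Origin: on the counter below the centre of the marked plate; z up; the other, plain plate is at y = +180 mm. Housing top 62 mm above the counter, from x = -125 mm (panel, red switches, knobs 14 mm tall) to +85 mm, and y = -85 to +265 mm.
- mark (a point): Centre of the white ring (20 mm inside, 28 mm outside diameter) painted on one plate of the warmer, 28 mm towards warmer +x and 20 mm towards warmer -y from that plate's centre. Lies on the plate's top surface.
- spoon: Loose steel spoon, about 60 g, 202 mm long, lying on the plate over the mark, 68 mm up. Origin: mid-length, on the underside. Round handle 10 mm thick along body x, from x = -100 to +70 mm, its axis at z = 5 mm; round bowl 34 mm across, 10 mm thick, from x = +69 to +103 mm. Balance point near x = +35 mm. Some 70 mm of the handle's free end juts out past the housing's -y side.
- spoon_bowl (a point): Centre of the spoon's bowl, on the line of the handle's axis.
- spoon_end (a point): Free end of the spoon's handle, on the handle's axis.
- pot: Loose, heavy (1.1 kg) upright round steel utensil pot, 120 mm tall, 80 mm across at the rim, inside diameter 66 mm (70 at the rim), inner floor 8 mm above the counter; empty. Origin: centre of the underside; z up.
- dock: Fixed grey dock of the thermometer: a block 56 x 56 mm on a black base plate 90 x 90 mm, top 104 mm above the counter, with an upright through hole 22 mm in diameter in the middle, in which the thermometer stands. Origin: centre of the underside.
- probe: Orange surface thermometer, 150 g, upright in the dock. Origin: underside of its collar (32 mm across, 6 mm thick) that rests on the dock; z up. Handle: box 26 mm (x) by 32 mm (y), z = 6 to 100 mm, display on -x. Below: sleeve 20 mm across to z = -28, stem 8 mm across to -72, sprung copper foot, 14 mm across, underside at z = -90 mm when free. Lift straight up 95 mm to leave the dock.
- tip (a joint): How far the thermometer's sprung foot is pushed in along the probe, 0 (free) to 0.012 m (end stop). The spring pushes back with 1 N at the start of travel plus 0.5 N per mm, so about 4 N at half way.
- foot (a point): Centre of the underside of the thermometer's copper foot.
- decanter: Bystander: empty glass coffee decanter with black collar and handle, 148 mm across, 146 mm tall. Origin: centre of the underside.
- pitcher: Bystander: steel milk pitcher, 94 mm across, 110 mm tall, handle to one side. Origin: centre of the underside.
- squeeze_bottle: Bystander: white squeeze bottle with pink nozzle, 66 mm across, 205 mm tall. Origin: centre of the underside.
- carton: Bystander: yellow milk carton, 70 x 90 mm, 194 mm tall. Origin: centre of the underside.
- espresso_cup: Bystander: white espresso cup with handle, 66 mm across, 55 mm tall. Origin: centre of the underside.
- tamper: Bystander: coffee tamper, steel base 58 mm across with a dark wooden handle, 95 mm tall. Origin: centre of the underside.
- glass_cup: Bystander: amber glass mug, 80 mm across, 85 mm tall. Origin: centre of the underside.

How it is judged:
By the outcome, as a careful person would: the job done as asked, in the order asked, and still so for the second after the job is handed in, while the arm keeps its last pose, push and grip.
It also fails if it takes over 58 s, if anything falls off the work surface, if the arm or the gripper's body presses on something with over 40 N, if the wrist force passes 120 N, or if a joint passes its speed limit or range.

## Working session

There is one attempt and no reset: what is moved stays moved. The work goes in short steps, Python scripts to look and compute and a shell command to move; the robot and the scene stay as the last step left them, time stands still between calls to the robot, and variables do not carry over. Pictures are saved under pics/ and viewed, at most 12 in all, crops included, and the job is handed in when it is done.

```bash
ls; mkdir -p pics; cat > h.py <<'E'
import numpy as np, cv2, pickle
from rig import env
def snap(name,tag):
    s=env.observe(); c=env.camera(name); c['state']=s
    pickle.dump(c,open(f'pics/{tag}.pkl','wb')); cv2.imwrite(f'pics/{tag}.png',c['frame'][...,::-1]); return c
def load(tag): return pickle.load(open(f'pics/{tag}.pkl','rb'))
from scipy.spatial.transform import Rotation as Ro
def pose(s):
    q=s['orientation']; return Ro.from_quat([q[1],q[2],q[3],q[0]]).as_matrix(), np.array(s['tool_pos'])
def extr(c):
    # returns camera->world R,t
    if 'R' in c: R=np.array(c['R']); return R.T, -R.T@np.array(c['t'])
    M=np.array(c['mount']); R,p=pose(c['state']); return R@M[:3,:3], R@M[:3,3]+p
def ray(c,u,v):
    K=np.array(c['camera_matrix']); d=np.array([c['k1'],0,0,0,0],float)
    x,y=cv2.undistortPoints(np.array([[[u,v]]],float),K,d)[0,0]
    return np.array([x,y,1.])
def onz(c,u,v,z):
    R,t=extr(c); d=R@ray(c,u,v); return t+d*(z-t[2])/d[2]
def dep(c,u,v):
    R,t=extr(c); return t+R@ray(c,u,v)*np.median(c['depth'][v-1:v+2,u-1:u+2])
def cloud(c):
    K=np.array(c['camera_matrix']); d=np.array([c['k1'],0,0,0,0],float)
    uv=np.stack(np.meshgrid(np.arange(640.),np.arange(480.)),-1).reshape(-1,1,2)
    xy=cv2.undistortPoints(uv,K,d).reshape(480,640,2)
    P=np.dstack([xy,np.ones((480,640))])*c['depth'][...,None]
    R,t=extr(c); return P@R.T+t
E
python3 - <<'E'
from h import *
for n in('top','scene'):
    c=snap(n,n+'0'); print(n,extr(c)[1])
s=env.observe(); print({k:s[k] for k in('time','tool_pos','orientation','width','force')})
E
```

```text
pics
top [0.27457086 0.0312681  1.37128541]
scene [ 1.04930338 -0.75830933  0.67239747]
{'time': 0.1, 'tool_pos': array([ 0.25053541, -0.57178342,  0.23007944]), 'orientation': array([-1.08855296e-03,  9.78771744e-01,  2.04950426e-01, -1.08790926e-04]), 'width': 0.08528910538639259, 'force': array([-0.40604024,  0.04220883,  0.41526145])}
```

View pics/top0.png

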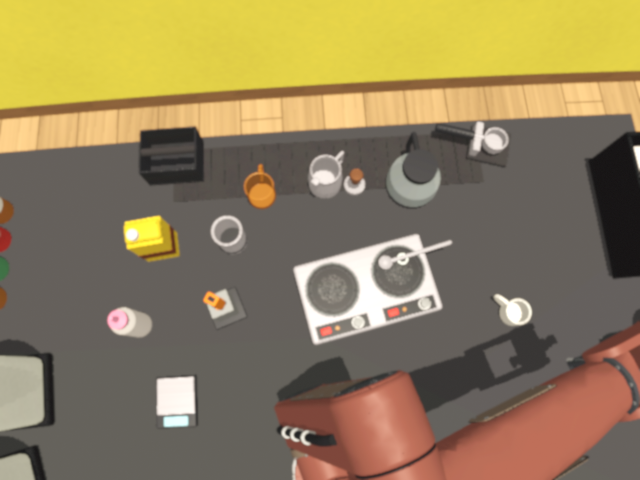

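View pics/scene0.png

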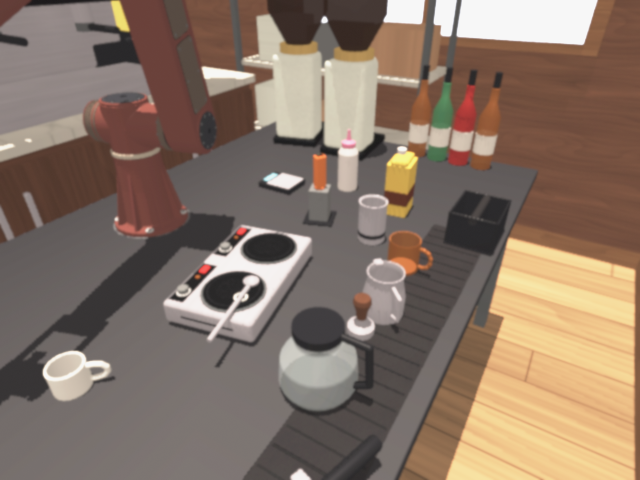

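Top view: the spoon bowl is at (386,262), the ring at (402,258), the handle end at (450,242), the pot rim at (228,232) and the probe top at (213,299). The scene view agrees, and nothing sits near the spoon end. Next I'll measure them.

```bash
python3 - <<'E'
from h import *
np.set_printoptions(precision=4,suppress=True)
c=load('top0')
for n,u,v,z in [('bowl',386,262,.078),('end',450,242,.073),('ring',402,258,.068),('pot rim',228,231,.12),('probe top',213,299,.204),('cup',515,312,.055),('decanter',414,178,.146),('plateM',399,271,.068),('plateP',333,290,.068)]:
    print(n,onz(c,u,v,z),dep(c,u,v))
f=cv2.resize(c['frame'][200:350,300:480],None,fx=4.4,fy=4,interpolation=cv2.INTER_CUBIC)
a=cv2.resize(c['frame'][205:335,180:280],None,fx=4,fy=4,interpolation=cv2.INTER_CUBIC)
cv2.imwrite('pics/c1.png',cv2.resize(c['frame'][225:305,355:461],None,fx=7.5,fy=7.5,interpolation=cv2.INTER_CUBIC)[...,::-1])
cv2.imwrite('pics/c2.png',cv2.resize(c['frame'][210:330,185:265],None,fx=5,fy=5,interpolation=cv2.INTER_CUBIC)[...,::-1])
E
```

```text
bowl [ 0.5186 -0.1696  0.078 ] [ 0.5203 -0.1709  0.0693]
end [ 0.5615 -0.3462  0.073 ] [ 0.5609 -0.3454  0.0759]
ring [ 0.5283 -0.2145  0.068 ] [ 0.5265 -0.2128  0.077 ]
pot rim [0.6188 0.2332 0.12  ] [0.6429 0.2473 0.0324]
probe top [0.4349 0.2589 0.204 ] [0.4347 0.2586 0.2055]
cup [ 0.3659 -0.4995  0.055 ] [ 0.3696 -0.5207  0.0024]
decanter [ 0.7209 -0.2543  0.146 ] [ 0.721  -0.2544  0.1458]
plateM [ 0.4942 -0.2028  0.068 ] [ 0.4942 -0.2028  0.0682]
plateP [ 0.4563 -0.0264  0.068 ] [ 0.4566 -0.0265  0.0662]
```

View pics/c1.png

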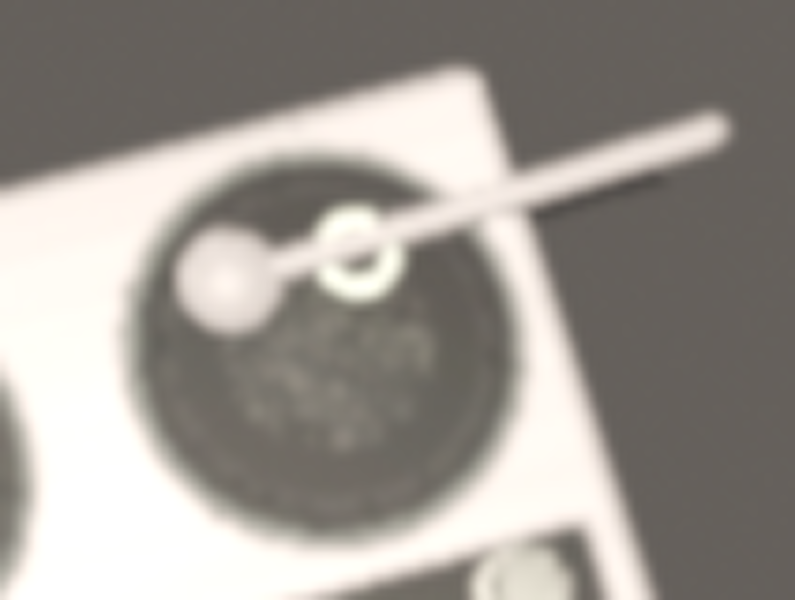

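View pics/c2.png

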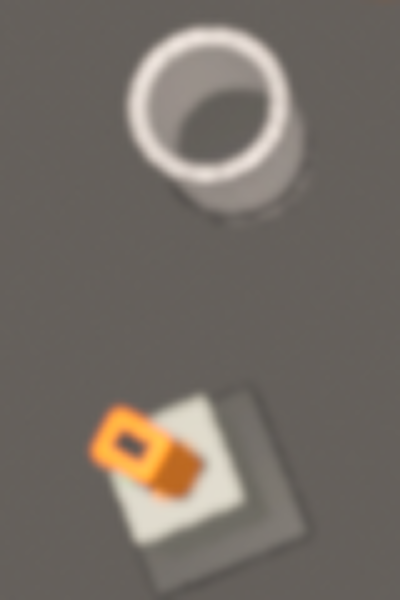

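The crop confirms the ring at top-view pixel (402.7,258.7), the bowl at (385.4,262.3), the spoon tip at (451.7,241.7) and the pot rim centre at (227,230.8). The plate-pair geometry puts the mark at about (0.526,-0.2165), matching the ring. Now I'll add a planning helper and work out the approach.

```bash
cat >> h.py <<'E'
def plan(pos,R1=None):
    """tool-frame shift (mm) at the present orientation, then total turn (rotvec) to R1"""
    R,p=pose(env.observe()); print('shift mm',np.round(1e3*R.T@(np.array(pos)-p),1), 'turn',None if R1 is None else np.round(Ro.from_matrix(R.T@R1).as_rotvec(),4))
def down(az):
    x=np.array([np.cos(az),np.sin(az),0]); z=np.array([0,0,-1.]); return np.stack([x,np.cross(z,x),z],1)
E
python3 - <<'E'
from h import *
np.set_printoptions(precision=4,suppress=True)
c=load('top0')
b=onz(c,385.4,262.3,.076); e=onz(c,451.7,241.7,.073); r=onz(c,402.7,258.7,.068); p=onz(c,227,230.8,.12); t=onz(c,211,299.2,.204)
M=onz(c,397.9,271,.068)
d=b-e; L=np.hypot(*d[:2]); az=np.arctan2(d[1],d[0]); g=b-.051*d/L
print(b,e,L,np.degrees(az),'grip',g,'ring',r,'pot',p,'probe',t,'plate',M)
plan([g[0],g[1],.20],down(az))
E
```

```text
[ 0.5183 -0.1682  0.076 ] [ 0.562  -0.3509  0.073 ] 0.1877948834323298 103.46385373269672 grip [ 0.5302 -0.2178  0.0752] ring [ 0.5263 -0.2161  0.068 ] pot [0.6195 0.2358 0.12  ] probe [0.4347 0.2636 0.204 ] plate [ 0.4944 -0.1999  0.068 ]
shift mm [ 398.2 -212.    30.6] turn [-0.0016 -0.0017 -1.393 ]
```

```bash
python3 -m inch '[0,0,0,40,-21,1,25,0,0,0,40,-21,1,25,0,0,0,40,-21,1,25,0,0,0,40,-21,1,25,0,0,0,40,-21,1,25,0,0,0,40,-21,1,25,0,0,0,40,-21,1,25,0,0,0,40,-21,1,25,0,0,0,40,-21,1,25,0,0,0,38,-23,1,25]' 40
python3 -m inch '[0,0,-0.155,0,0,0,25,0,0,-0.155,0,0,0,25,0,0,-0.155,0,0,0,25,0,0,-0.155,0,0,0,25,0,0,-0.155,0,0,0,25,0,0,-0.155,0,0,0,25,0,0,-0.155,0,0,0,25,0,0,-0.155,0,0,0,25,0,0,-0.153,0,0,0,25,0,0,0,0,0,0,25]'
python3 - <<'E'
from h import *
np.set_printoptions(precision=4,suppress=True)
c=snap('wrist','w1'); s=c['state']; print(s['joints'],s['tool_pos'],s['force'],s['time'],pose(s)[0])
E
```

```text
time: 1.35
tool_pos: [0.5308, -0.2172, 0.2207]
orientation: [-0.0, 0.979, 0.205, -0.0]
force: [0.7, 0.1, 0.1]
width: 0.0211
finger_force: 0.0
time: 2.6
tool_pos: [0.5299, -0.2184, 0.2207]
orientation: [-0.001, 0.62, 0.785, -0.0]
force: [0.0, -0.5, 0.3]
width: 0.0214
finger_force: 0.0
[-0.5134  0.1176  1.7476  0.      1.2776 -0.7466] [ 0.5299 -0.2184  0.2207] [ 0.0305 -0.5404  0.3447] 2.6 [[-0.2311  0.9729 -0.001 ]
 [ 0.9729  0.2311  0.0006]
 [ 0.0008 -0.0009 -1.    ]]
```

View pics/w1.png

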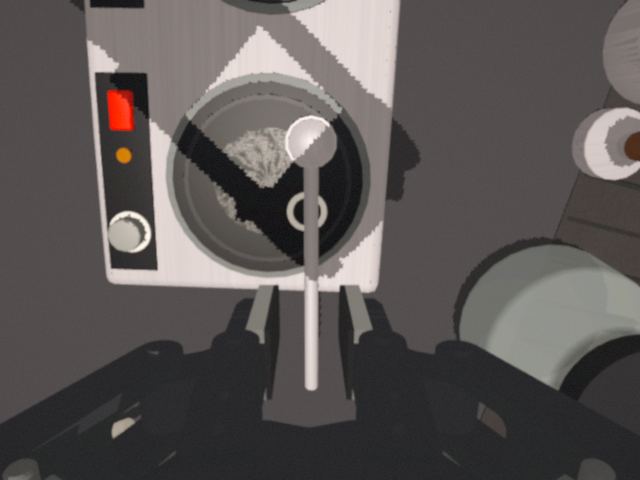

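Wrist view: the spoon lies straight along the tool x-axis between the fingers. The bowl is at (311,142), the ring at (307,212), the handle end at (311,388) and the plate centre at (268,174).

```bash
python3 - <<'E'
from h import *
np.set_printoptions(precision=4,suppress=True)
c=load('w1')
b=onz(c,311,142,.076); e=onz(c,311,388,.073); r=onz(c,307,212,.068); M=onz(c,268,174,.068)
print('depths',dep(c,311,142),dep(c,311,250),dep(c,230,230),dep(c,311,360))
d=b-e; L=np.hypot(*d[:2]); az=np.arctan2(d[1],d[0]); g=b-.051*d/L
print(b,e,L,np.degrees(az),'grip',g,'ring',r,'plate',M,'r-M',r-M)
plan([g[0],g[1],.072],down(az))
E
```

```text
depths [ 0.519  -0.1661  0.0715] [ 0.536  -0.2373  0.0785] [ 0.4773 -0.239   0.069 ] [ 0.5561 -0.3212  0.0782]
[ 0.519  -0.1659  0.076 ] [ 0.5626 -0.3483  0.073 ] 0.18761572172480342 103.45832933397467 grip [ 0.5308 -0.2155  0.0752] ring [ 0.5276 -0.2138  0.068 ] plate [ 0.4953 -0.1941  0.068 ] r-M [ 0.0323 -0.0198  0.    ]
shift mm [  2.6   1.6 148.8] turn [-0.0006 -0.0006 -0.0025]
```

```bash
python3 -m inch '[0,0,0,2.6,1.6,25,24,0,0,0,0,0,30,24,0,0,0,0,0,30,24,0,0,0,0,0,30,24,0,0,0,0,0,20,24,0,0,0,0,0,10,24,0,0,0,0,0,4.5,24,0,0,0,0,0,0,24]' 40
python3 -m inch '[0,0,0,0,0,0,0,0,0,0,0,0,0,0,0,0,0,0,0,0,0,0,0,0,0,0,0,0]' 50
```

```text
time: 3.65
tool_pos: [0.5318, -0.216, 0.0724]
orientation: [0.001, 0.619, 0.785, 0.0]
force: [-0.7, -0.3, 0.2]
width: 0.0207
finger_force: 0.0
time: 4.15
tool_pos: [0.5321, -0.2163, 0.0731]
orientation: [0.001, 0.619, 0.785, 0.0]
force: [-0.5, 0.1, 4.9]
width: 0.0066
finger_force: 49.2
```

The pads pinched the upper part of the handle (6.6 mm opening, 4.9 N upward on the tool), so I'll reopen, go lower and regrip.

```bash
python3 -m inch '[0,0,0,0,0,0,24,0,0,0,0,0,0,24,0,0,0,0,0,2.5,24,0,0,0,0,0,2.5,24,0,0,0,0,0,0,24]' 30
python3 -m inch '[0,0,0,0,0,0,8,0,0,0,0,0,0,0,0,0,0,0,0,0,0,0,0,0,0,0,0,0]' 30
```

```text
time: 4.78
tool_pos: [0.5311, -0.2156, 0.0682]
orientation: [-0.001, 0.619, 0.785, -0.0]
force: [-4.5, 2.3, 9.2]
width: 0.0204
finger_force: 4.8
time: 5.28
tool_pos: [0.5322, -0.2162, 0.0684]
orientation: [0.001, 0.619, 0.785, 0.0]
force: [-1.5, 0.2, 8.5]
width: 0.0082
finger_force: 31.5
```

```bash
python3 -m inch '[0,0,0,0,0,-4,0,0,0,0,0,0,-8,0,0,0,0,0,0,-20,0,0,0,0,0,0,0,0]' 50
python3 - <<'E'
from h import *
c=snap('wrist','w2'); s=c['state']; print(s['force'],s['ft_torque'],s['width'])
cv2.imwrite('pics/w2c.png',cv2.resize(c['frame'][90:420,200:430],None,fx=1.8,fy=1.8)[...,::-1])
E
```

```text
time: 5.78
tool_pos: [0.5332, -0.2168, 0.1016]
orientation: [0.003, 0.619, 0.785, 0.0]
force: [0.9, 0.0, -1.0]
width: 0.0076
finger_force: 48.8
[ 0.92404737  0.0254136  -0.97252687] [-0.03160314  0.03297985 -0.06099715] 0.007573341132799582
```

View pics/w2c.png

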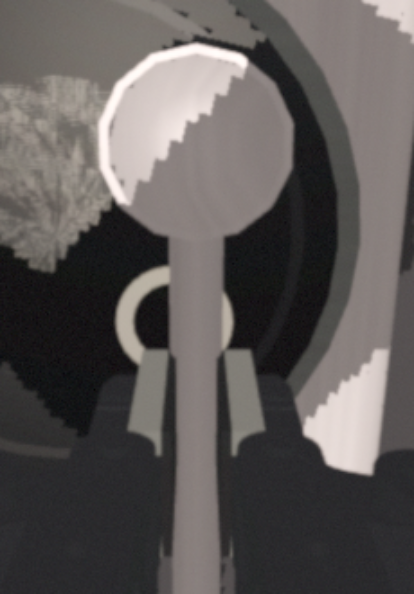

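The spoon is held firmly and level between the pads, bowl at the top, and the ring is now clear below it. I'll lift and try the first part of the tilt.

```bash
python3 -m inch '[0,0,0,0,0,-35,0,0,0,0,0,0,-40,0,0,0,0,0,0,-40,0,0,0,0,0,0,-40,0,0,0,0,0,0,-25,0,0,0.1,0,0,0,0,0,0,0.1,0,0,0,0,0,0,0.1,0,0,0,0,0,0,0,0,0,0,0]' 50
python3 -c "
from h import *
s=env.observe(); print(s['joints'],pose(s)[0])"
```

```text
[-5.08172646e-01  2.55679448e-01  1.83218625e+00 -3.71899628e-05
  1.05021838e+00 -7.43159704e-01] [[-0.23284468  0.97250916  0.00304952]
 [ 0.97251098  0.23285056 -0.00173539]
 [-0.00239777  0.00256161 -0.99999384]]$: bad value
```

```bash
python3 -m inch '[0,0,0,0,0,-35,0, 0,0,0,0,0,-40,0, 0,0,0,0,0,-40,0, 0,0,0,0,0,-40,0, 0,0,0,0,0,-25,0]' 50
python3 -m inch '[0,0.1,0,0,0,0,0, 0,0.1,0,0,0,0,0, 0,0.1,0,0,0,0,0, 0,0,0,0,0,0,0]' 50
python3 -c "
from h import *
s=env.observe(); print(s['joints'],pose(s)[0])"
```

```text
time: 6.45
tool_pos: [0.5317, -0.216, 0.2811]
orientation: [0.001, 0.619, 0.785, 0.0]
force: [0.4, -0.8, -0.2]
width: 0.0074
finger_force: 48.9
time: 6.95
tool_pos: [0.5308, -0.2169, 0.2773]
orientation: [-0.118, 0.613, 0.776, 0.092]
force: [0.7, 0.2, 0.4]
width: 0.0073
finger_force: 48.9
[-0.61527552  0.20479855  1.56664807  0.19592661  1.59943032 -0.86489723] [[-0.21989848  0.97299576 -0.07017055]
 [ 0.92943125  0.23081507  0.28789226]
 [ 0.29631437 -0.00191163 -0.95508855]]
```

```bash
cat >> h.py <<'E'
def tilt(h,t):
    x=np.array([np.cos(h)*np.cos(t),np.sin(h)*np.cos(t),np.sin(t)]); z=np.array([np.cos(h)*np.sin(t),np.sin(h)*np.sin(t),-np.cos(t)]); return np.stack([x,np.cross(z,x),z],1)
E
python3 - <<'E'
from h import *
h=np.radians(90); R1=tilt(h,1.35); pot=np.array([.6195,.2358,0])
tgt=pot+np.array([0,.012+.004,.31]); print(tgt)
plan(tgt,R1)
c=load('top0'); P=cloud(c); m=(np.hypot(P[...,0]-.62,P[...,1]-.236)<.06)&(abs(P[...,2]-.12)<.006)
q=P[m][:,:2]; A=np.c_[2*q,np.ones(len(q))]; s=np.linalg.lstsq(A,(q**2).sum(1),rcond=None)[0]; print('rim fit',s[:2],len(q),np.sqrt(s[2]+s[:2]@s[:2]))
E
```

```text
[0.6195 0.2518 0.31  ]
shift mm [425.8 194.4  97.4] turn [-0.1806  1.0445  0.164 ]
rim fit [0.62025496 0.23761525] 203 0.03591553210600466
```

```bash
python3 -m inch '[0,0,0,42.5,19.5,9.7,0, 0,0,0,42.5,19.5,9.7,0, 0,0,0,42.5,19.5,9.7,0, 0,0,0,42.5,19.5,9.7,0, 0,0,0,42.5,19.5,9.7,0, 0,0,0,42.5,19.5,9.7,0, 0,0,0,42.5,19.5,9.7,0, 0,0,0,42.5,19.5,9.7,0, 0,0,0,42.5,19.5,9.7,0, 0,0,0,42.5,19.5,9.7,0]' 50
python3 -m inch '[-0.022,0.13,0.02,0,0,0,0, -0.022,0.13,0.02,0,0,0,0, -0.022,0.13,0.02,0,0,0,0, -0.022,0.13,0.02,0,0,0,0, -0.022,0.13,0.02,0,0,0,0, -0.022,0.13,0.02,0,0,0,0, -0.022,0.13,0.02,0,0,0,0, -0.022,0.13,0.02,0,0,0,0, 0,0,0,0,0,0,0]'
python3 - <<'E'
from h import *
R1=tilt(np.radians(90),1.35)
plan([.62,.2525,.31],R1)
print(env.observe()['joints'])
c=snap('wrist','w3'); t=snap('scene','s3')
a=cv2.resize(t['frame'][100:320,260:460],None,fx=2,fy=2.2); b=c['frame'][40:,100:480]
a=cv2.resize(a,(400,440));
cv2.imwrite('pics/s3c.png',np.hstack([a,b])[...,::-1])
E
```

```text
time: 8.2
tool_pos: [0.619, 0.2545, 0.3119]
orientation: [-0.117, 0.612, 0.777, 0.092]
force: [0.1, 0.4, -1.0]
width: 0.0077
finger_force: 48.9
time: 9.32
tool_pos: [0.6177, 0.2526, 0.3081]
orientation: [-0.443, 0.552, 0.555, 0.437]
force: [0.7, -0.2, -0.9]
width: 0.0073
finger_force: 49.0
shift mm [ 1.9  2.2 -0.6] turn [-0.0089  0.0073 -0.0029]
[-0.18357735  0.38513997  1.72409179  1.27651443  1.61503558 -0.56223854]
```

View pics/s3c.png

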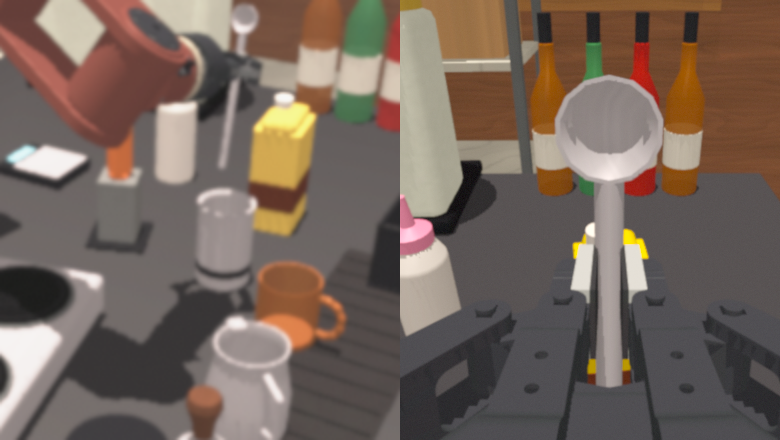

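Scene view: the spoon hangs bowl-up, slightly tilted, with its lower end near scene pixel (371,184), above the pot. I'll check that end point in 3D.

```bash
python3 - <<'E'
from h import *
np.set_printoptions(precision=4,suppress=True)
t=load('s3'); P=cloud(t)
R,p=pose(t['state']); 
m=(np.hypot(P[...,0]-.62,P[...,1]-.236)<.06)&(P[...,2]>.14)&(P[...,2]<.27)
q=P[m]; print(len(q)); 
for z in (.16,.17,.18,.19,.2,.22,.24,.26):
    k=abs(q[:,2]-z)<.005; print(z,k.sum(),np.median(q[k],0) if k.any() else '')
v,u=np.where(m); print('tip px',u[v==v.max()],v.max())
r=R.T@(q-p).T; print('tool frame: x min',r[0].min(), 'axis fit z(x)',np.polyfit(r[0],r[2],1),'y(x)',np.polyfit(r[0],r[1],1))
m=(np.hypot(P[...,0]-.62,P[...,1]-.236)<.055)&(abs(P[...,2]-.119)<.004)
q=P[m][:,:2]; A=np.c_[2*q,np.ones(len(q))]; s=np.linalg.lstsq(A,(q**2).sum(1),rcond=None)[0]; print('rim fit',s[:2],len(q),np.sqrt(s[2]+s[:2]@s[:2]))
E
```

```text
140
0.16 0 
0.17 0 
0.18 6 [0.621  0.2149 0.1832]
0.19 13 [0.6211 0.2162 0.1906]
0.2 16 [0.6195 0.2185 0.1991]
0.22 16 [0.6193 0.2228 0.2203]
0.24 15 [0.6202 0.2276 0.2407]
0.26 18 [0.6202 0.2305 0.2597]
tip px [370 371 372] 183
tool frame: x min -0.13455701927111657 axis fit z(x) [ 0.0004 -0.0089] y(x) [0.0001 0.0008]
rim fit [0.6211 0.2355] 162 0.03645563617867618
```

```bash
python3 -m inch '[0,0,0,-20,1,4.5,0, 0,0,0,-25,1,5.6,0, 0,0,0,-25,0,5.6,0, 0,0,0,-25,0,5.6,0, 0,0,0,-25,0,5.6,0, 0,0,0,-20,0,4.5,0, 0,0,0,-12,0,2.7,0, 0,0,0,-6,0,1.4,0, 0,0,0,0,0,0,0]' 50
python3 -c "
from h import *
s=env.observe(); print(s['force'],s['ft_torque'],s['tool_pos'])"
```

```text
time: 10.55
tool_pos: [0.6222, 0.2516, 0.1499]
orientation: [-0.442, 0.55, 0.556, 0.439]
force: [0.1, -0.6, -1.1]
width: 0.0077
finger_force: 49.0
[ 0.07984156 -0.56032285 -1.10942171] [-0.59067702 -0.00135639 -0.00803206] [0.62219004 0.2516358  0.1498626 ]
```

```bash
python3 -m inch '[0,0,0,0,0,0,20, 0,0,0,0,0,0,35, 0,0,0,0,0,0,45, 0,0,0,0,0,0,45, 0,0,0,0,0,0,45, 0,0,0,0,0,-15,45, 0,0,0,0,0,-30,45, 0,0,0,0,0,-40,45, 0,0,0,0,0,-40,60, 0,0,0,0,0,-10,70]' 30
python3 - <<'E'
from h import *
t=snap('scene','s4'); c=snap('top','t4')
a=cv2.resize(t['frame'][100:320,260:460],(400,440)); b=cv2.resize(c['frame'][170:390,170:370],(400,440))
cv2.imwrite('pics/s4c.png',np.hstack([a,b])[...,::-1]); print(env.observe()['joints'])
E
```

```text
time: 11.8
tool_pos: [0.6243, 0.1168, 0.1811]
orientation: [-0.44, 0.551, 0.556, 0.441]
force: [0.1, -0.6, 0.5]
width: 0.0596
finger_force: 0.0
[-0.38584952  0.6278894   1.66187219  1.14091695  1.70262301 -0.79620188]
```

View pics/s4c.png

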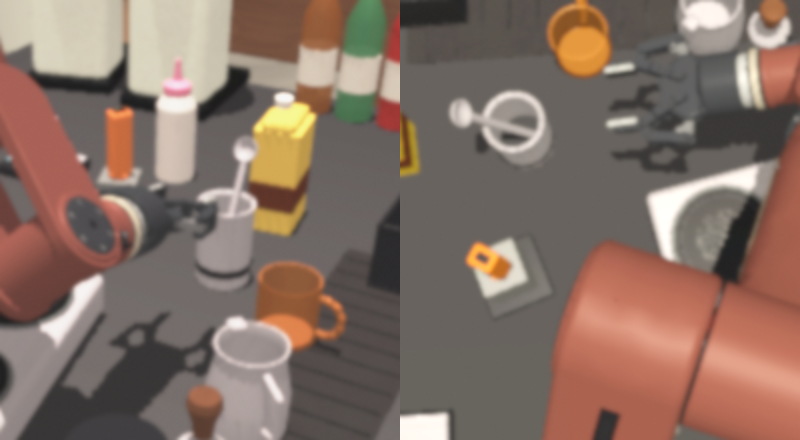

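The spoon stands bowl-up in the pot, leaning on the far rim, and the pot hasn't moved. Next I'll measure the probe's top face and yaw from both cameras' depth.

```bash
python3 - <<'E'
from h import *
np.set_printoptions(precision=4,suppress=True)
for tag in ('top0','t4','scene0'):
    c=load(tag); P=cloud(c); f=c['frame'].astype(int)
    o=(f[...,0]>150)&(f[...,2]<90)&(f[...,0]-f[...,2]>90)&(np.hypot(P[...,0]-.435,P[...,1]-.26)<.08)
    m=(np.hypot(P[...,0]-.435,P[...,1]-.26)<.05)&(abs(P[...,2]-.204)<(.004))
    q=P[m]; 
    if len(q)>5:
        r=cv2.minAreaRect((q[:,:2]*1000).astype(np.float32)); print(tag,'top face',len(q),r, q.mean(0))
    s=P[o&(P[...,2]>.12)&(P[...,2]<.195)]; print('side',len(s), s.mean(0) if len(s) else '')
    m=(np.hypot(P[...,0]-.435,P[...,1]-.26)<.07)&(abs(P[...,2]-.104)<.005); q=P[m]
    if len(q)>5: print('dock top',len(q),cv2.minAreaRect((q[:,:2]*1000).astype(np.float32)))
R1=down(0)
s=env.observe(); R,p=pose(s); print('up in tool',R.T@[0,0,1],'-x',R.T@[-1,0,0])
E
```

```text
top0 top face 125 ((435.7494201660156, 263.42608642578125), (33.30744552612305, 23.61248016357422), 60.430084228515625) [0.4359 0.2634 0.2036]
side 63 [0.4274 0.2515 0.1608]
dock top 276 ((435.7427062988281, 263.4615478515625), (53.95539855957031, 56.08129119873047), 20.542556762695312)
t4 top face 124 ((435.8878479003906, 263.7287902832031), (31.140483856201172, 23.562602996826172), 60.11927032470703) [0.4358 0.2639 0.2035]
side 65 [0.4276 0.2517 0.1622]
dock top 267 ((436.0621643066406, 263.2714538574219), (54.649051666259766, 56.55480194091797), 19.307443618774414)
scene0 top face 53 ((437.25701904296875, 260.41632080078125), (28.881574630737305, 25.113374710083008), 58.3395881652832) [0.4392 0.2581 0.2044]
side 289 [0.4413 0.2539 0.1578]
dock top 147 ((437.7666015625, 259.9109191894531), (57.09025573730469, 62.16664505004883), 21.173070907592773)
up in tool [ 0.9745  0.0034 -0.2243] -x [ 0.0045 -1.      0.0046]
```

Probe at (0.4358, 0.2635). The long face lies along azimuth 60.2° and agrees with the dock centre. First I'll raise, then turn the tool down.

```bash
python3 -m inch '[0,0,0,29,0,-6.8,70, 0,0,0,29,0,-6.8,70, 0,0,0,29,0,-6.8,70, 0,0,0,29,0,-6.8,70, 0,0,0,29,0,-6.8,70, 0,0,0,0,0,0,70]' 30
python3 - <<'E'
from h import *
plan([.4358,.2635,.30],down(np.radians(150.2)))
R,p=pose(env.observe())
E
```

```text
time: 12.65
tool_pos: [0.623, 0.1205, 0.3311]
orientation: [-0.44, 0.549, 0.558, 0.44]
force: [-0.1, 0.4, 0.7]
width: 0.0602
finger_force: 0.0
shift mm [   3.5 -186.   147.8] turn [ 0.7006 -1.2092 -0.8697]
```

```bash
python3 -m inch '[0.0584,-0.1008,-0.0725,0,0,0,70, 0.0584,-0.1008,-0.0725,0,0,0,70, 0.0584,-0.1008,-0.0725,0,0,0,70, 0.0584,-0.1008,-0.0725,0,0,0,70, 0.0584,-0.1008,-0.0725,0,0,0,70, 0.0584,-0.1008,-0.0725,0,0,0,70]' 30
python3 -m inch '[0.0584,-0.1008,-0.0725,0,0,0,70, 0.0584,-0.1008,-0.0725,0,0,0,70, 0.0584,-0.1008,-0.0725,0,0,0,70, 0.0584,-0.1008,-0.0725,0,0,0,70, 0.0584,-0.1008,-0.0725,0,0,0,70, 0.0584,-0.1008,-0.0725,0,0,0,70, 0,0,0,0,0,0,70]' 30
python3 - <<'E'
from h import *
plan([.4358,.2635,.27],down(np.radians(150.2))); print(env.observe()['joints'])
E
```

```text
time: 13.4
tool_pos: [0.622, 0.1199, 0.3264]
orientation: [-0.243, 0.44, 0.831, 0.237]
force: [-0.0, 0.6, 0.4]
width: 0.0601
finger_force: 0.0
time: 14.28
tool_pos: [0.621, 0.1217, 0.327]
orientation: [-0.004, 0.256, 0.967, -0.001]
force: [-0.5, -0.6, -0.4]
width: 0.0599
finger_force: 0.0
shift mm [230.7  31.8  58.6] turn [-0.0032 -0.0075  0.0026]
[ 0.08187181  0.17953704  1.47914325  0.00160827  1.49085101 -0.9715238 ]
```

```bash
python3 -m inch '[-0.003,-0.007,0.003,0,0,0,70, 0,0,0,38.5,5.3,9.3,70, 0,0,0,38.5,5.3,9.3,70, 0,0,0,38.5,5.3,9.3,70, 0,0,0,38.5,5.3,9.3,70, 0,0,0,38.5,5.3,9.3,70, 0,0,0,38.5,5.3,9.3,70, 0,0,0,0,0,0,70]' 30
python3 - <<'E'
from h import *
np.set_printoptions(precision=4,suppress=True)
c=snap('wrist','w5'); P=cloud(c); s=c['state']; print(s['joints'],s['time'])
m=(np.hypot(P[...,0]-.436,P[...,1]-.2635)<.03)&(abs(P[...,2]-.204)<.006); q=P[m]
print(len(q), q.mean(0) if len(q) else '', cv2.minAreaRect((q[:,:2]*1000).astype(np.float32)) if len(q)>5 else '')
plan([.4358,.2635,.15],down(np.radians(150.2)))
cv2.imwrite('pics/w5.png',c['frame'][...,::-1])
E
```

```text
time: 15.28
tool_pos: [0.4368, 0.2627, 0.2708]
orientation: [-0.0, 0.259, 0.966, -0.0]
force: [0.3, -0.1, 0.2]
width: 0.0597
finger_force: 0.0
[ 0.404  -0.0631  1.837  -0.0004  1.3685 -0.6433] 15.275
2981 [0.4346 0.2664 0.2039] ((435.71026611328125, 265.91326904296875), (31.9486141204834, 27.026161193847656), 59.68055725097656)
shift mm [  3.1  -0.2 121.7] turn [ 0.0001  0.0018 -0.0043]
```

View pics/w5.png

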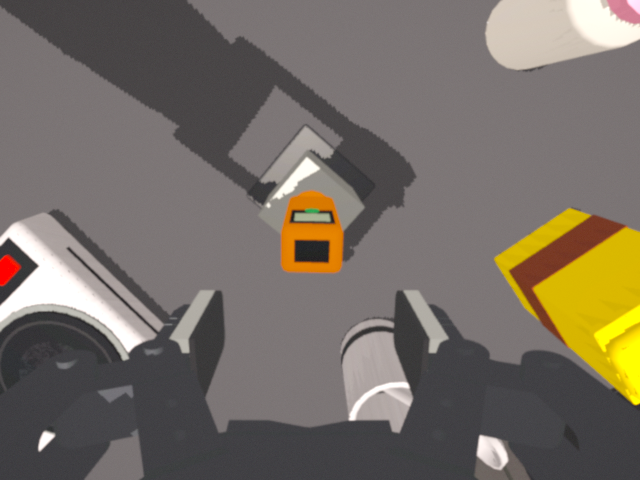

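The wrist view shows the probe squared up and centred between the fingers: top face x 282–343, centre 312, against a finger midline of 311. Descending to grip.

```bash
python3 -m inch '[0,0,-0.004,2,0.3,20,70, 0,0,0,2,0.3,30,70, 0,0,0,0,0,30,70, 0,0,0,0,0,25,70, 0,0,0,0,0,12,70, 0,0,0,0,0,4,70, 0,0,0,0,0,0,70]' 30
python3 -m inch '[0,0,0,0,0,0,50, 0,0,0,0,0,0,38, 0,0,0,0,0,0,20, 0,0,0,0,0,0,20, 0,0,0,0,0,0,20, 0,0,0,0,0,0,20]' 40
```

```text
time: 16.2
tool_pos: [0.4369, 0.265, 0.1523]
orientation: [0.002, 0.258, 0.966, 0.001]
force: [0.8, 0.2, 1.2]
width: 0.0595
finger_force: 0.0
time: 16.95
tool_pos: [0.4366, 0.2652, 0.1526]
orientation: [0.002, 0.257, 0.966, 0.001]
force: [-0.1, -1.5, 6.1]
width: 0.0318
finger_force: 39.9
```

```bash
python3 -m inch '[0,0,0,0,0,0,20, 0,0,0,0,0,0,20, 0,0,0,0,0,-5,20, 0,0,0,0,0,-15,20, 0,0,0,0,0,-20,20, 0,0,0,0,0,-25,20, 0,0,0,0,0,-25,20, 0,0,0,0,0,-25,20, 0,0,0,0,0,-10,20, 0,0,0,0,0,0,20]' 70
python3 - <<'E'
from h import *
np.set_printoptions(precision=4,suppress=True)
c=snap('scene','s6'); s=c['state']; print(s['force'],s['ft_torque'],s['width'])
R,p=pose(s); print(R,p)
P=cloud(c); f=c['frame'].astype(int)
m=(np.hypot(P[...,0]-.436,P[...,1]-.264)<.035)&(P[...,2]<.30)&(P[...,2]>.11)
v,u=np.where(m); print(len(u),P[m][:,2].min(), u.min(),u.max(),v.min(),v.max())
q=P[m]
for z in np.arange(.11,.28,.01):
    k=abs(q[:,2]-z)<.005
    if k.any(): print(round(z,3),k.sum(),np.median(q[k],0),np.ptp(q[k][:,:2],0))
E
```

```text
time: 18.2
tool_pos: [0.4357, 0.2653, 0.2772]
orientation: [0.002, 0.257, 0.966, 0.001]
force: [-0.6, 0.0, -2.2]
width: 0.0311
finger_force: 69.9
[-0.6441  0.0352 -2.1811] [ 0.0033  0.0133 -0.0191] 0.031127793679569245
[[-0.8677  0.4971  0.004 ]
 [ 0.4971  0.8677  0.0003]
 [-0.0033  0.0023 -1.    ]] [0.4357 0.2653 0.2772]
483 0.13956142233905766 309 329 121 177
0.14 10 [0.4373 0.2611 0.1444] [0.0119 0.0147]
0.15 8 [0.4375 0.2614 0.1502] [0.0078 0.0112]
0.16 6 [0.437  0.2619 0.1617] [0.0041 0.009 ]
0.17 7 [0.4374 0.2612 0.1704] [0.0065 0.0071]
0.18 5 [0.437  0.262  0.1792] [0.0031 0.0036]
0.19 6 [0.4379 0.2609 0.1898] [0.0056 0.0044]
0.2 9 [0.4381 0.257  0.2016] [0.0137 0.0085]
0.21 26 [0.4396 0.2577 0.2095] [0.0216 0.0116]
0.22 22 [0.4397 0.2571 0.2205] [0.0188 0.0135]
0.23 27 [0.4416 0.2555 0.2318] [0.0255 0.0244]
0.24 44 [0.4433 0.2536 0.24  ] [0.0343 0.0324]
0.25 52 [0.4424 0.254  0.2501] [0.0342 0.0304]
0.26 48 [0.4426 0.2546 0.2605] [0.0339 0.0297]
0.27 48 [0.4434 0.2533 0.2698] [0.0328 0.0292]
0.28 52 [0.4454 0.2534 0.2803] [0.0368 0.0374]
```

The probe is out of the dock: the foot is at z≈0.139 as expected, and the stem is vertical. Next I'll work out the transfer to the mark.

```bash
python3 - <<'E'
from h import *
R,p=pose(env.observe()); plan([.5268,-.215,.2772],down(np.arctan2(R[1,0],R[0,0])))
E
```

```text
shift mm [-318.2 -370.8   -0.7] turn [0.0006 0.0021 0.    ]
```

```bash
python3 -m inch '[0,0.002,0,-12,-14,0,20, 0,0,0,-22,-26,0,20, 0,0,0,-28,-32,0,20, 0,0,0,-32,-37,0,20, 0,0,0,-32,-37,0,20, 0,0,0,-32,-37,0,20]' 70
python3 -m inch '[0,0,0,-32,-37,0,20, 0,0,0,-32,-37,0,20, 0,0,0,-32,-37,0,20, 0,0,0,-28,-33,0,20, 0,0,0,-22,-27,0,20, 0,0,0,-14,-17,0,20, 0,0,0,0,0,0,20, 0,0,0,0,0,0,20]' 70
python3 - <<'E'
from h import *
R,p=pose(env.observe()); print(R,p,env.observe()['joints']); plan([.5268,-.215,.222],down(np.arctan2(R[1,0],R[0,0])))
E
```

```text
time: 19.0
tool_pos: [0.4808, 0.0252, 0.2752]
orientation: [-0.0, 0.258, 0.966, 0.0]
force: [1.7, -0.5, -2.1]
width: 0.0312
finger_force: 69.9
time: 20.0
tool_pos: [0.5266, -0.2141, 0.2758]
orientation: [-0.0, 0.257, 0.966, 0.001]
force: [-0.5, -0.1, -1.2]
width: 0.0311
finger_force: 69.9
[[-8.67768141e-01  4.96969189e-01  2.81323033e-04]
 [ 4.96968606e-01  8.67765921e-01  2.12362250e-03]
 [ 8.11252411e-04  1.98262066e-03 -9.99997706e-01]] [ 0.52656031 -0.2141229   0.27581812] [-0.51075491  0.06349492  1.70111856  0.00202778  1.37777225 -1.56183807]
shift mm [-0.7 -0.7 53.8] turn [ 0.002  -0.0008 -0.    ]
```

```bash
python3 -m inch '[0.001,0,0,0,-0.7,15,20, 0,0,0,0,0,20,20, 0,0,0,0,0,15,20, 0,0,0,0,0,8,20, 0,0,0,0,0,2,20, 0,0,0,0,0,0,20]' 70
python3 - <<'E'
from h import *
np.set_printoptions(precision=4,suppress=True)
c=snap('scene','s7'); t=snap('top','t7'); w=snap('wrist','w7'); R,p=pose(env.observe()); print(p,R[:,2])
P=cloud(c)
for y0,y1 in [(-.25,-.18)]:
    m=(np.hypot(P[...,0]-p[0],P[...,1]-p[1])<.03)&(P[...,2]>.074)&(P[...,2]<.20); q=P[m]; v,u=np.where(m)
    for z in np.arange(.08,.2,.01):
        k=abs(q[:,2]-z)<.005
        if k.any(): print(round(z,3),k.sum(),np.median(q[k],0),u[k].mean(),v[k].mean())
a=cv2.resize(c['frame'][225:325,185:285],(500,500),interpolation=cv2.INTER_CUBIC)
cv2.imwrite('pics/s7c.png',a[...,::-1])
E
```

```text
time: 20.75
tool_pos: [0.5271, -0.2157, 0.2166]
orientation: [0.001, 0.257, 0.966, -0.0]
force: [-0.5, -0.1, -1.9]
width: 0.0312
finger_force: 69.9
[ 0.5273 -0.2159  0.2172] [ 0.0023 -0.0009 -1.    ]
0.08 27 [ 0.5295 -0.2205  0.0822] 239.25925925925927 293.0740740740741
0.09 11 [ 0.529  -0.2198  0.0892] 239.0909090909091 290.3636363636364
0.1 15 [ 0.5304 -0.2202  0.0998] 238.73333333333332 286.3333333333333
0.11 15 [ 0.5297 -0.2204  0.1096] 238.2 282.6666666666667
0.12 18 [ 0.5287 -0.2195  0.1199] 237.55555555555554 278.5
0.13 15 [ 0.5292 -0.2192  0.1298] 237.4 274.4
0.14 17 [ 0.5291 -0.2212  0.1429] 236.2941176470588 270.8235294117647
0.15 42 [ 0.5336 -0.2234  0.1501] 236.6904761904762 267.5952380952381
0.16 38 [ 0.5339 -0.2235  0.1607] 235.92105263157896 263.60526315789474
0.17 37 [ 0.5358 -0.2265  0.1729] 235.2972972972973 259.7567567567568
0.18 72 [ 0.5359 -0.2267  0.1802] 235.05555555555554 256.4166666666667
0.19 80 [ 0.5361 -0.2253  0.1903] 234.5625 251.9625
```

View pics/s7c.png

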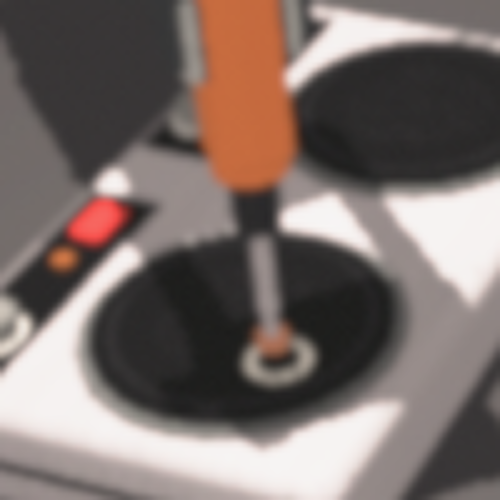

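The enlarged view shows the foot at crop (273,340), just above and slightly behind the ring centre at (279,362), as it should be while still raised. I'll fit the ring and the stem in this same camera for their exact relative offset.

```bash
python3 - <<'E'
from h import *
np.set_printoptions(precision=4,suppress=True)
from scipy.optimize import least_squares
for tag in ('s3','s4','s7','t4','w1','w2'):
    c=load(tag); P=cloud(c); g=c['frame'].astype(int).min(2)
    R,t=extr(c); K=np.array(c['camera_matrix']); 
    m=(np.hypot(P[...,0]-.527,P[...,1]+.2155)<.019)&(abs(P[...,2]-.068)<.008)
    if m.sum()<10: print(tag,'none'); continue
    th=(np.percentile(g[m],90)+np.percentile(g[m],20))/2; mm=m&(g>th); v,u=np.where(mm)
    q=np.array([onz(c,a,b,.068)[:2] for a,b in zip(u,v)]); w=np.clip(g[mm]-th,1,None)
    f=lambda s:(np.hypot(*(q-s).T)-.012)
    s=least_squares(f,[.527,-.2155],loss='soft_l1',f_scale=.002); print(tag,len(q),s.x,np.sqrt(np.mean(s.fun**2)))
# foot/stem in s7: match vertical-line silhouette; pixel rows of stem
c=load('s7'); R,t=extr(c); K=np.array(c['camera_matrix'])
def proj(X):
    return cv2.projectPoints(np.array([X],float),cv2.Rodrigues(R.T)[0],-R.T@t,K,np.array([c['k1'],0,0,0.]))[0][0,0]
p=np.array(c['state']['tool_pos'])
for z in (.0786,.0966,.12,.14): print(z,proj([p[0],p[1],z]))
print('ring px', proj([.527,-.2155,.068]))
E
```

```text
s3 89 [ 0.5251 -0.2146] 0.00243623665636624
s4 88 [ 0.5252 -0.2146] 0.0024379777135308733
s7 69 [ 0.5255 -0.2149] 0.0023130860974682394
t4 none
w1 643 [ 0.5273 -0.2139] 0.002843052041334734
w2 770 [ 0.5274 -0.2136] 0.001324796262750532
0.0786 [240.1661 293.0261]
0.0966 [239.3131 286.2728]
0.12 [238.1752 277.2833]
0.14 [237.1756 269.4043]
ring px [240.6983 296.8802]
```

```bash
python3 - <<'E'
from h import *
np.set_printoptions(precision=4,suppress=True)
from scipy.optimize import least_squares
c=load('s7'); P=cloud(c); p=np.array(c['state']['tool_pos']); print(p)
near=np.hypot(P[...,0]-.527,P[...,1]+.2155)
pl=P[(near<.045)&(near>.02)&(abs(P[...,2]-.068)<.02)]; print('plate z',np.median(pl[:,2]),len(pl))
for n,z0,z1,r in (('foot',.082,.094,.007),('stem',.100,.136,.004),('sleeve',.146,.172,.010)):
    q=P[(near<.022)&(P[...,2]>z0)&(P[...,2]<z1)][:,:2]
    s=least_squares(lambda s:np.hypot(*(q-s).T)-r,[.526,-.216],loss='soft_l1',f_scale=.001); print(n,len(q),s.x,np.sqrt(np.mean(s.fun**2)))
R,t=extr(c); f=R[:,2]; print('fwd',f)
K=np.array(c['camera_matrix']); print(K[0,0])
E
```

```text
[ 0.5271 -0.2157  0.2166]
plate z 0.06812352440207975 798
foot 26 [ 0.5239 -0.2162] 0.0018645822336202293
stem 55 [ 0.5269 -0.2173] 0.0011795281838503857
sleeve 90 [ 0.5269 -0.2166] 0.0018188585983794237
fwd [-0.4316  0.7249 -0.5368]
444.08315109381294
```

```bash
python3 -m inch '[0,0.002,0,1,1.1,2,20, 0,0,0,0,0,3,20, 0,0,0,0,0,2,20, 0,0,0,0,0,0,20, 0,0,0,0,0,0,20]' 70
python3 -m inch '[0,0,0,0,0,2,20, 0,0,0,0,0,2,20, 0,0,0,0,0,2,20, 0,0,0,0,0,0,20, 0,0,0,0,0,0,20]' 70
```

```text
time: 21.52
tool_pos: [0.5264, -0.2141, 0.2093]
orientation: [-0.001, 0.257, 0.966, 0.0]
force: [0.4, 0.4, -0.9]
width: 0.031
finger_force: 69.9
time: 22.15
tool_pos: [0.5266, -0.2142, 0.2037]
orientation: [-0.0, 0.257, 0.966, 0.0]
force: [0.8, -0.2, 1.0]
width: 0.0309
finger_force: 70.0
```

```bash
python3 -m inch '[0,0,0,0,0,1.5,20, 0,0,0,0,0,1.5,20, 0,0,0,0,0,0,20, 0,0,0,0,0,0,20]' 70
python3 - <<'E'
from h import *
np.set_printoptions(precision=4,suppress=True)
F=[];T=[]
for i in range(6):
    c=env.camera('scene'); s=env.observe(); F.append(s['force']); T.append(s['tool_pos'])
print(np.mean(F,0),np.mean(T,0),pose(s)[0][:,2])
c=snap('scene','s8'); P=cloud(c); near=np.hypot(P[...,0]-.527,P[...,1]+.2155)
from scipy.optimize import least_squares
for n,z0,z1,r in (('foot',.072,.084,.007),('stem',.090,.118,.004),('sleeve',.13,.158,.010)):
    q=P[(near<.022)&(P[...,2]>z0)&(P[...,2]<z1)][:,:2]
    s=least_squares(lambda s:np.hypot(*(q-s).T)-r,[.526,-.216],loss='soft_l1',f_scale=.001); print(n,len(q),s.x)
a=cv2.resize(c['frame'][265:325,205:275],(700,600),interpolation=cv2.INTER_CUBIC)
cv2.imwrite('pics/s8c.png',a[...,::-1])
E
```

```text
time: 22.65
tool_pos: [0.5266, -0.2142, 0.2006]
orientation: [-0.0, 0.257, 0.966, 0.0]
force: [0.2, 0.1, 2.0]
width: 0.0311
finger_force: 70.2
[-0.1089 -0.1066  2.4604] [ 0.5266 -0.2142  0.2005] [-0.0005  0.0006 -1.    ]
foot 30 [ 0.5238 -0.2139]
stem 45 [ 0.5264 -0.2163]
sleeve 106 [ 0.5265 -0.2154]
```

View pics/s8c.png

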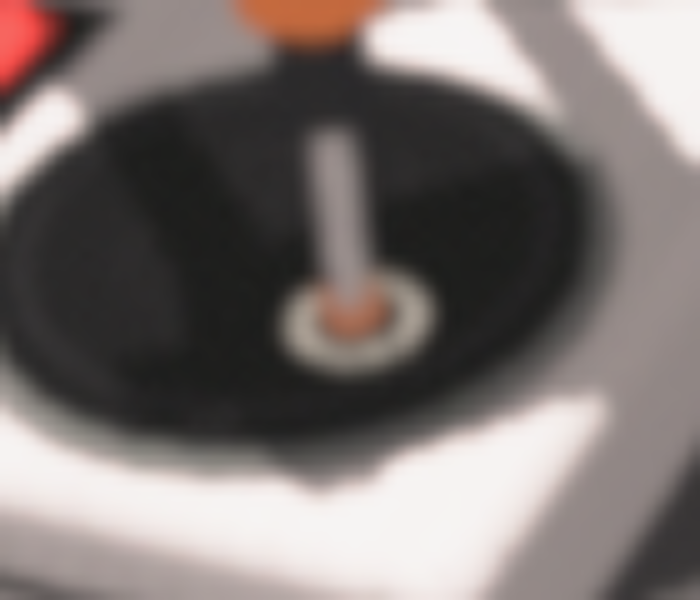

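The foot sits inside the ring, at crop x 316–392 against the ring's outer edge at 280–437. The push is about 4 N (2.46 N measured plus the probe's 1.5 N weight), and the geometry gives about 6 mm of travel. The tool is vertical within 1 mrad and steady, so I'm handing in.

```bash
python3 -c "
from rig import env
print(env.sign_off())"
```

```text
the job is handed in; nothing more can be done
None
```

I handed the job in at about 23 s: the spoon stands bowl-up in the pot, and the arm is holding the thermometer upright on the plate with its foot inside the ring, pushed in about 6 mm (half way) at about 4 N.

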